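Heft the stud tins: lightest onto the rest, heaviest held up

ROBOT

A 6-joint arm with a two-finger parallel gripper is mounted at the origin on the work surface. World frame = base frame: x ahead of the robot, y to its left, z up, the work surface at z = 0. Lengths are in mm, angles in rad, forces in N, time in s.
With the tool pointing down it reaches from about 350 to 975 mm from the base axis. Payload 7.1 kg.
Tool frame: the origin (TCP) lies at the very end of the fingers, on their centre line; the grasp point (between the pads) lies 19 mm behind it; z points along the fingers, y is the direction in which the jaws open and shut (so a half turn about z gives the same grasp; the last joint's range is limited). The gripper opens to 88 mm and grips with 3 to 60 N. Pads are 20 mm wide; open, the fingers measure 115 mm over their backs; the gripper's body (75 mm by 178 mm) begins 61 mm behind the grasp point.
Start: joints at [1.23, 0.423, 1.63, -0, 1.089, -0.019], TCP at [197.64, 592.911, 222.675] pointing down, gripper open.
Joint ranges: [-3, 3], [-0.9, 2.11], [0.09, 2.58], [-1.31, 4.45], [0.11, 2.69], [-2.54, 2.54]. Speed limits (rad/s): [2.39, 2.39, 3.01, 3.14, 3.14, 3.14].

INTERFACE

Orientations are given as a rotation vector (axis times angle).
In Python, from workcell import ctrl, imaging gives the robot as it stands. The module is installed in compiled form; this text tells all that it offers.
- The arm moves only by the shell command python3 -m pendant 'ROWS'. ROWS is JSON, a list of rows, each an object with "turn": the turn, a rotation vector about the world's x, y, z in rad, a list of three; "dp": the shift along the world's x, y, z in m, a list of three; "claw": the finger opening in m, from 0 to 0.0878. A call has 1 to 8 rows; each row is the pose to reach, as a shift and turn from the pose commanded when the call began; what a row does not reach only later rows make up. A row lasts 1/10 s, in which the tool goes at most 50 mm and 8.59 degrees, less where a joint would pass 70% of its speed; a pose out of reach is approached as far as the arm can. A call with a gripper value outside its range is refused whole. The fingers move at their own pace and stop on an object; the grip force is fixed at half the most. Time passes only in rows, so rows that repeat a pose let the fingers close. It gives the time, the measured TCP pose, the force and the opening at its end, in the units of the state.
- ctrl.get_obs(): the state, without advancing time (a new reading comes with each control period).
- imaging.get_image(name): name is "scene" or "top" or "wrist"; returns a dict with "pixels" (480x640x3 uint8, blue, green, red), "fov_y" (degrees; the focal length in pixels is half the picture's height over the tangent of half this angle, whatever the lens; pixels are square), "cx", "cy" (the principal point, pixels), "xyz" and "rotation" of the camera in the world. Camera axes: x right, y up, looking along -z (the intrinsics and any distortion apply to the point x, -y, -z); pixel columns grow to the right and rows downward; lengths in mm; the calibration is good to about 2 mm. The wrist camera is an equidistant fisheye: a pixel r from the principal point sees the ray r / f radians off the axis. A picture is of the moment at which its call begins. There is no depth.
- ctrl.close_job(): hands the job in, once; it reports no verdict.
The state is a dict: "t": time; "qpos": joint angles; "qvel": joint speeds; "joint_torque": joint torques, N m; "ee_pos": TCP position; "orientation": TCP orientation; "ft_force": force on the tool from outside, world axes, zero at the start; "moment": the same for the moment, N m; "width": finger opening in mm.
Only numpy, scipy, OpenCV 4.12 (cv2) and the standard library are available. Lean on these libraries where they do the work, as an engineer would, in place of code of your own. Each camera call takes 0.05 s, during which the arm holds its last target.

TASK

Three identical closed tins of weld studs stand on the fixture table, filled differently, and only their weight in the hand tells them apart. First stand the lightest upright on top of the narrow raised steel rest, for refilling, and let go of it; then pick up the heaviest and finish holding it up still and upright, its underside at least 10 cm above the table and touching nothing but the gripper. The remaining tin ends standing on the table; tip no tin over, and leave the mallet, the case and the angle piece where they are.

Things in the scene. Friction and masses are not known exactly. Their poses are not given: they have to be found in the camera images.
- tin_a: one of three closed round tins that look exactly alike and differ only in what they weigh: body 58 mm across from the underside up to 70 mm, then a lid 60 mm across (fixed on) up to 84 mm. Origin: centre of the underside; z up. Inside is a snug pack of studs, its centre about 30 mm up on the axis. Which tin has which pack changes each time. One tin weighs 0.14 to 0.18 kg in all, one 0.34 to 0.42 kg, one 0.59 to 0.72 kg. Bare metal; 40 N of grip holds it.
- tin_b: one of three closed round tins that look exactly alike and differ only in what they weigh: body 58 mm across from the underside up to 70 mm, then a lid 60 mm across (fixed on) up to 84 mm. Origin: centre of the underside; z up. Inside is a snug pack of studs, its centre about 30 mm up on the axis. Which tin has which pack changes each time. One tin weighs 0.14 to 0.18 kg in all, one 0.34 to 0.42 kg, one 0.59 to 0.72 kg. Bare metal; 40 N of grip holds it.
- tin_c: one of three closed round tins that look exactly alike and differ only in what they weigh: body 58 mm across from the underside up to 70 mm, then a lid 60 mm across (fixed on) up to 84 mm. Origin: centre of the underside; z up. Inside is a snug pack of studs, its centre about 30 mm up on the axis. Which tin has which pack changes each time. One tin weighs 0.14 to 0.18 kg in all, one 0.34 to 0.42 kg, one 0.59 to 0.72 kg. Bare metal; 40 N of grip holds it.
- rest: steel rest bolted to the table, cannot move: foot plate 120 x 80 x 10 mm, an upright web 10 mm thick on it and a flat top bar 120 mm long (along x), 36 mm wide (along y) and 12 mm thick, whose top is 80 mm above the table. A tin overhangs the bar by 9 mm on each side. Origin: centre of the foot's underside; z up.
- rest_top (a point): centre of the top face of the rest's bar, 80 mm above the table; x along the bar, y across it, z up.
- table: the steel fixture table, fixed, its flat top level with the robot base at z = 0.
- mallet: bystander beyond the tins: mallet lying on the table, wooden handle 260 mm long with a rubber butt, black rubber head 85 mm long and 55 mm across. Origin: on the table under the handle's free end; x along the handle, away from the robot, to the head.
- case: bystander: closed black plastic tool case lying flat, 200 x 160 x 50 mm (x, y, z). Origin: on the table, middle of the edge nearest the robot; x away from the robot.
- angle: bystander: piece of steel angle, base 60 x 80 mm (x, y), 6 mm thick, an upright flange 50 mm high along its far edge. Origin: on the table, middle of the edge nearest the robot; x away from the robot.
Mind the look-alikes: they are no part of the job. What is shaped like the tin_a but orange is not meant.

How it is judged (in metres and radians):
On the way:
1. the lightest tin stands upright and released on top of the rest (the rest bears 0.7 to 2.5 N) (((z of tin_a in the frame of rest_top between -0.006 and 0.006 m and x of tin_a in the frame of rest_top between -0.065 and 0.065 m and y of tin_a in the frame of rest_top between -0.02 and 0.02 m and angle between tin_a's own z axis and vertical below 0.1 rad and contact force between tin_a and rest between 0.7 and 2.5 N and contact force between the fingers and tin_a below 0.1 N and linear speed of tin_a below 0.03 m/s) or (z of tin_b in the frame of rest_top between -0.006 and 0.006 m and x of tin_b in the frame of rest_top between -0.065 and 0.065 m and y of tin_b in the frame of rest_top between -0.02 and 0.02 m and angle between tin_b's own z axis and vertical below 0.1 rad and contact force between tin_b and rest between 0.7 and 2.5 N and contact force between the fingers and tin_b below 0.1 N and linear speed of tin_b below 0.03 m/s) or (z of tin_c in the frame of rest_top between -0.006 and 0.006 m and x of tin_c in the frame of rest_top between -0.065 and 0.065 m and y of tin_c in the frame of rest_top between -0.02 and 0.02 m and angle between tin_c's own z axis and vertical below 0.1 rad and contact force between tin_c and rest between 0.7 and 2.5 N and contact force between the fingers and tin_c below 0.1 N and linear speed of tin_c below 0.03 m/s))), for 0.2 s.
At the end, for the whole second after the job is handed in: Lightest tin released, upright (0.1 rad) on the rest's bar, axis within 20 mm of its middle line; middle tin upright on the table (2.5 to 4.9 N); heaviest gripped, still, upright within 0.35 rad, underside over 90 mm above the table, touching no rest, tin or bystander (((z of tin_a in the frame of rest_top between -0.006 and 0.006 m and x of tin_a in the frame of rest_top between -0.065 and 0.065 m and y of tin_a in the frame of rest_top between -0.02 and 0.02 m and angle between tin_a's own z axis and vertical below 0.1 rad and contact force between tin_a and rest between 0.7 and 2.5 N and contact force between the fingers and tin_a below 0.1 N and linear speed of tin_a below 0.03 m/s) or (z of tin_b in the frame of rest_top between -0.006 and 0.006 m and x of tin_b in the frame of rest_top between -0.065 and 0.065 m and y of tin_b in the frame of rest_top between -0.02 and 0.02 m and angle between tin_b's own z axis and vertical below 0.1 rad and contact force between tin_b and rest between 0.7 and 2.5 N and contact force between the fingers and tin_b below 0.1 N and linear speed of tin_b below 0.03 m/s) or (z of tin_c in the frame of rest_top between -0.006 and 0.006 m and x of tin_c in the frame of rest_top between -0.065 and 0.065 m and y of tin_c in the frame of rest_top between -0.02 and 0.02 m and angle between tin_c's own z axis and vertical below 0.1 rad and contact force between tin_c and rest between 0.7 and 2.5 N and contact force between the fingers and tin_c below 0.1 N and linear speed of tin_c below 0.03 m/s)) and ((height (world z) of tin_a between -0.008 and 0.008 m and angle between tin_a's own z axis and vertical below 0.1 rad and linear speed of tin_a below 0.03 m/s and contact force between tin_a and table between 2.5 and 4.9 N) or (height (world z) of tin_b between -0.008 and 0.008 m and angle between tin_b's own z axis and vertical below 0.1 rad and linear speed of tin_b below 0.03 m/s and contact force between tin_b and table between 2.5 and 4.9 N) or (height (world z) of tin_c between -0.008 and 0.008 m and angle between tin_c's own z axis and vertical below 0.1 rad and linear speed of tin_c below 0.03 m/s and contact force between tin_c and table between 2.5 and 4.9 N)) and ((height (world z) of tin_a above 0.09 m and angle between tin_a's own z axis and vertical below 0.35 rad and contact force between the fingers and tin_a above 2 N and linear speed of tin_a below 0.04 m/s and contact force between tin_a and tin_b below 0.2 N and contact force between tin_a and tin_c below 0.2 N and contact force between tin_a and rest below 0.2 N and contact force between tin_a and mallet below 0.2 N and contact force between tin_a and case below 0.2 N and contact force between tin_a and angle below 0.2 N) or (height (world z) of tin_b above 0.09 m and angle between tin_b's own z axis and vertical below 0.35 rad and contact force between the fingers and tin_b above 2 N and linear speed of tin_b below 0.04 m/s and contact force between tin_b and tin_a below 0.2 N and contact force between tin_b and tin_c below 0.2 N and contact force between tin_b and rest below 0.2 N and contact force between tin_b and mallet below 0.2 N and contact force between tin_b and case below 0.2 N and contact force between tin_b and angle below 0.2 N) or (height (world z) of tin_c above 0.09 m and angle between tin_c's own z axis and vertical below 0.35 rad and contact force between the fingers and tin_c above 2 N and linear speed of tin_c below 0.04 m/s and contact force between tin_c and tin_a below 0.2 N and contact force between tin_c and tin_b below 0.2 N and contact force between tin_c and rest below 0.2 N and contact force between tin_c and mallet below 0.2 N and contact force between tin_c and case below 0.2 N and contact force between tin_c and angle below 0.2 N))); the arm keeps its last pose, push and grip.
It fails at once if a tin is tipped by more than 0.6 rad (angle between any of tin_a, tin_b, tin_c's own z axis and vertical above 0.6 rad).
It fails at once if the mallet, the case or the angle piece is moved by more than 30 mm (distance of any of mallet, case, angle from where it was at the start of the episode above 0.03 m).
It also fails if it takes over 72 s, if anything falls off the work surface, if the arm or the gripper's body presses on something with over 40 N, if the wrist force passes 120 N, or if a joint passes its speed limit or range.

## Working session

There is one attempt and no reset: what is moved stays moved. The work goes in short steps, Python scripts to look and compute and a shell command to move; the robot and the scene stay as the last step left them, time stands still between calls to the robot, and variables do not carry over. Pictures are saved under pics/ and viewed, and the job is handed in when it is done.

```bash
mkdir -p pics
python3 - <<'E'
from workcell import ctrl, imaging
import cv2
for n in ["scene","top","wrist"]:
    d=imaging.get_image(n); cv2.imwrite(f"pics/{n}0.png",d["pixels"]); print(n,{k:v for k,v in d.items() if k!="pixels"})
print(ctrl.get_obs())
E
```

```text
scene {'fov_y': 51.303122102658456, 'cx': 327.6910327976557, 'cy': 240.50471581492127, 'xyz': array([1237.09456058,  -90.32878187,  879.81091354]), 'rotation': array([0.56381799, 0.5580503 , 1.43134108])}
top {'fov_y': 56.63192355522276, 'cx': 315.75866967886685, 'cy': 236.73431408446436, 'xyz': array([386.2542557 , -43.86357337, 963.92068894]), 'rotation': array([ 0.16798763, -0.15826097, -1.48356127])}
wrist {'fov_y': 65.70646984690485, 'cx': 327.8122748387376, 'cy': 236.5282457056017, 'xyz': array([132.39583451, 614.42296446, 384.09234199]), 'rotation': array([-0.21993222, -0.15873466,  1.24183099])}
{'t': 0.15, 'qpos': array([ 1.22998415e+00,  4.23675668e-01,  1.63045566e+00,  2.47337628e-06,
        1.08861415e+00, -1.90069902e-02]), 'qvel': array([-0.00078395, -0.00296614, -0.00352317,  0.00053171,  0.00114339,
       -0.00078193]), 'joint_torque': array([ 1.95774342e-04, -5.44980240e+01, -2.73917431e+01,  6.44288748e-02,
        2.05071748e-02, -1.23946220e-04]), 'ee_pos': array([197.51758136, 592.53900913, 222.09690541]), 'orientation': array([-5.03280365e-01, -3.10080642e+00,  1.78088403e-03]), 'ft_force': array([ 0.34918997,  0.312534  , -0.47392154]), 'moment': array([0.02711013, 0.07370929, 0.01695263]), 'width': 87.96000971912738}
```

View pics/scene0.png

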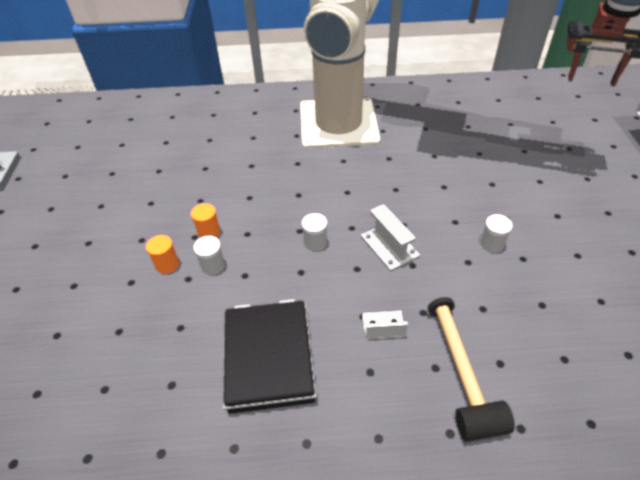

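View pics/top0.png

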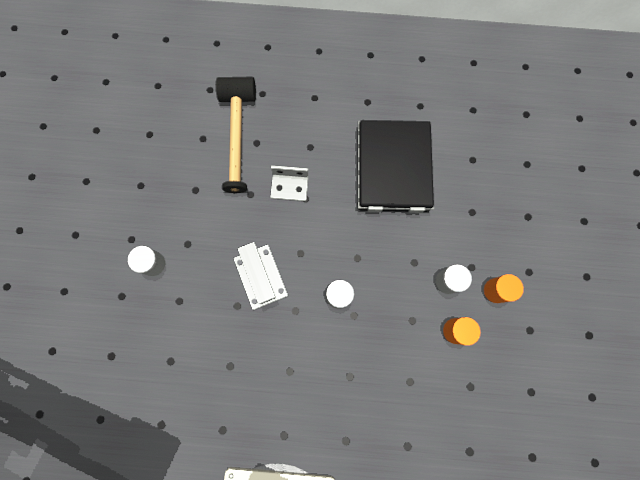

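View pics/wrist0.png

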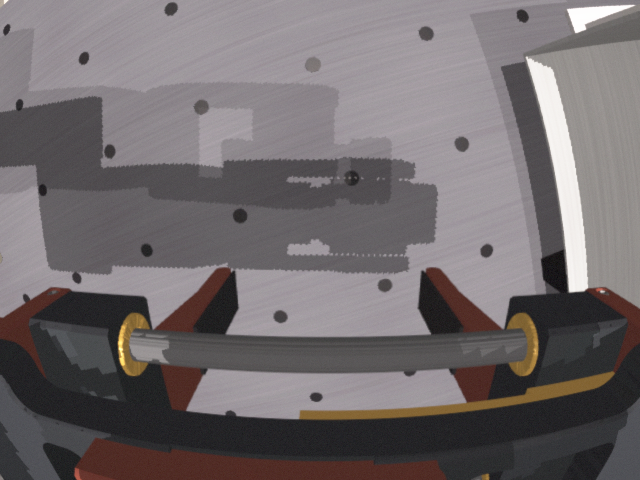

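```bash
cat > h.py <<'E'
import numpy as np,cv2
from workcell import ctrl, imaging
from scipy.spatial.transform import Rotation as R
def ray(d,u,v):
    f=240/np.tan(np.radians(d["fov_y"]/2))
    c=np.array([(u-d["cx"])/f,-(v-d["cy"])/f,-1.])
    return R.from_rotvec(d["rotation"]).apply(c)
def at(d,u,v,z):
    r=ray(d,u,v); return d["xyz"]+r*(z-d["xyz"][2])/r[2]
def proj(d,p):
    f=240/np.tan(np.radians(d["fov_y"]/2))
    c=R.from_rotvec(d["rotation"]).inv().apply(np.asarray(p,float)-d["xyz"])
    return np.array([d["cx"]-f*c[...,0]/c[...,2],d["cy"]+f*c[...,1]/c[...,2]]).T
E
python3 - <<'E'
from h import *
d=imaging.get_image("top"); im=d["pixels"]
for n,(u,v) in dict(L=(141,259),M=(340,294),Rr=(457,278)).items():
    w=im[v-30:v+30,u-30:u+30].min(2); m=(w>190).astype(np.uint8)
    k,l,s,c=cv2.connectedComponentsWithStats(m); i=1+np.argmax(s[1:,4]); uv=c[i]+[u-30,v-30]
    print(n,s[i],uv,at(d,*uv,84))
cv2.imwrite("pics/rest.png",cv2.resize(im[230:320,215:305],None,fx=6,fy=6,interpolation=cv2.INTER_CUBIC))
s=imaging.get_image("scene"); cv2.imwrite("pics/rests.png",cv2.resize(s["pixels"][195:275,355:435],None,fx=6,fy=6,interpolation=cv2.INTER_CUBIC))
a=cv2.resize(im[240:350,120:500],None,fx=2,fy=2);cv2.imwrite("pics/tins.png",a)
E
```

```text
L [ 17  17  27  27 569] [140.85764499 258.67662566] [500.32141215 313.8469744   84.        ]
M [ 16  16  28  27 592] [339.73141892 293.12837838] [464.22812638 -86.83586248  84.        ]
Rr [ 17  16  28  28 586] [457.62627986 277.73037543] [ 513.52137132 -317.68813871   84.        ]
```

View pics/rest.png

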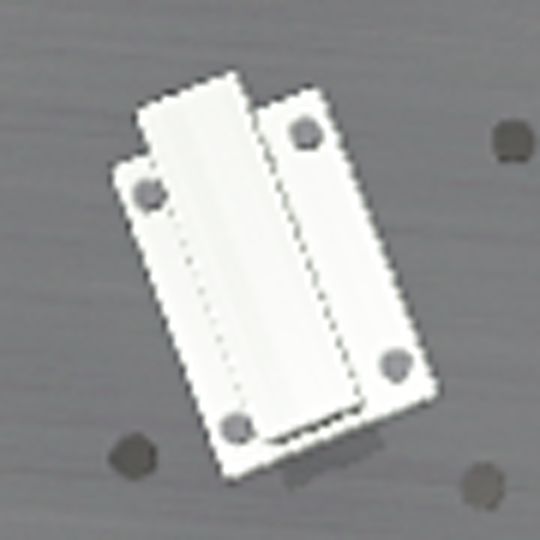

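View pics/rests.png

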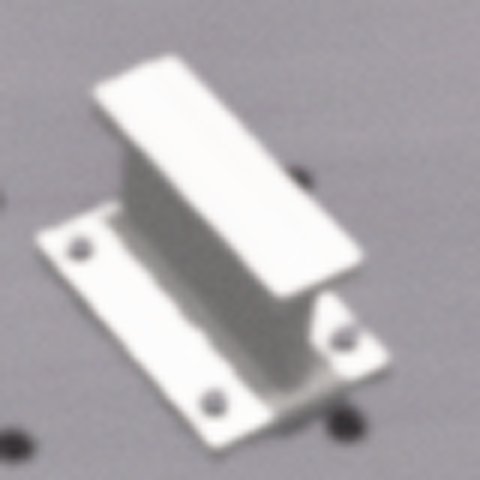

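Run:
```python
from h import *
d=imaging.get_image("top");s=imaging.get_image("scene")
for D,o,P,F in((d,(215,230),[(137,115),(237,70),(365,405),(268,442)],[(113,168),(320,87),(440,395),(230,480)]),(s,(355,195),[(93,92),(177,55),(365,257),(287,297)],[(35,237),(390,358),(215,450)])):
    C=np.array([at(D,o[0]+(u-.0)/6,o[1]+v/6,80) for u,v in P]); print(C.round(1),"mean",C.mean(0), [np.linalg.norm(C[i]-C[i-1]).round(1) for i in range(4)])
    a=C[0]+C[1]-C[2]-C[3]; print("ang",np.degrees(np.arctan2(a[1],a[0])))
    C=np.array([at(D,o[0]+u/6,o[1]+v/6,10) for u,v in F]);print("foot",C.mean(0) if len(C)==4 else (C[0]+C[1])/2)
# tins in scene
S=s["pixels"]
for p in ((500.3,313.8),(464.2,-86.8),(513.5,-317.7)):
    print(proj(s,[*p,84]).round(1))
print(R.from_rotvec(ctrl.get_obs()["orientation"]).as_matrix().round(3))
c=cv2.resize(S[205:285,180:340],None,fx=4,fy=4);cv2.imwrite("pics/sc1.png",c)
c=cv2.resize(S[200:260,460:540],None,fx=6,fy=6);cv2.imwrite("pics/sc2.png",c)
```

```text
[[535.9 123.9  80. ]
 [554.   92.1  80. ]
 [445.8  37.9  80. ]
 [431.2  68.4  80. ]] mean [491.74652365  80.59609467  80.        ] [np.float64(118.5), np.float64(36.6), np.float64(121.0), np.float64(33.8)]
ang 27.26436708908856
foot [491.98431787  80.79073718  10.        ]
[[448.5  38.9  80. ]
 [431.4  72.9  80. ]
 [538.4 125.5  80. ]
 [555.   94.9  80. ]] mean [493.32258807  83.08755935  80.        ] [np.float64(120.3), np.float64(38.1), np.float64(119.3), np.float64(34.8)]
ang -153.03172993162863
foot [492.62633269  81.56660265  10.        ]
[498.4 218.7]
[314.9 217.3]
[208.2 240. ]
[[-0.949  0.316 -0.   ]
 [ 0.316  0.949 -0.   ]
 [ 0.    -0.    -1.   ]]
```

View pics/sc1.png

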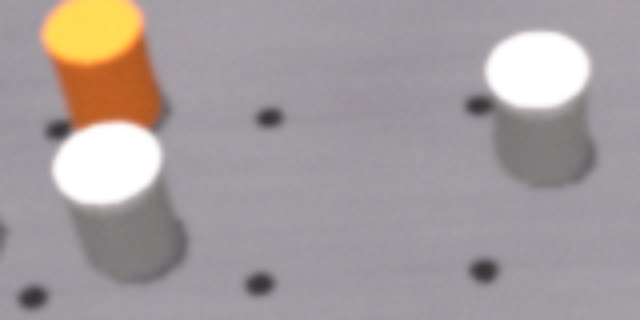

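View pics/sc2.png

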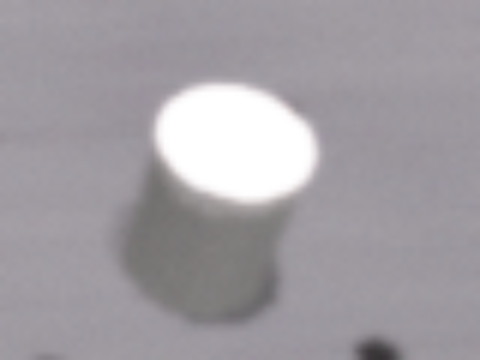

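Run:
```python
from h import *
d=imaging.get_image("top");s=imaging.get_image("scene")
def tri(a,b):
    A=[];B=[]
    for D,p in((d,a),(s,b)):
        r=ray(D,*p);r/=np.linalg.norm(r);P=np.eye(3)-np.outer(r,r);A.append(P);B.append(P@D["xyz"])
    x=np.linalg.lstsq(np.vstack(A),np.hstack(B),rcond=None)[0];print(x.round(1),proj(d,x).round(1),proj(s,x).round(1))
tri((140.9,258.7),(499.5,223.7));tri((339.7,293.1),(314.3,222.5));tri((457.6,277.7),(206.8,245.8))
T=[cv2.resize(d["pixels"][v-25:v+25,u-25:u+25],None,fx=5,fy=5,interpolation=cv2.INTER_CUBIC) for u,v in((141,259),(340,293),(458,278))]
cv2.imwrite("pics/t3.png",np.hstack(T))
```

```text
[502.1 319.5  69.5] [141.  258.7] [499.6 223.7]
[465.6 -88.2  68.8] [340.  293.1] [314.6 222.5]
[ 515.9 -323.1   68. ] [457.8 277.7] [207.  245.8]
```

View pics/t3.png

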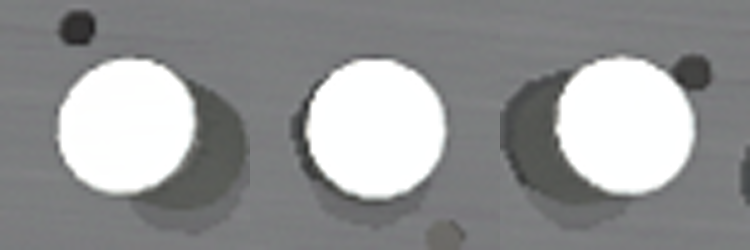

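Run:
```python
from h import *
d=imaging.get_image("top");s=imaging.get_image("scene")
th=np.linspace(0,2*np.pi,60)
def ov(D,u,v,models,k=6,h=35):
    im=cv2.resize(D["pixels"][v-h:v+h,u-h:u+h],None,fx=k,fy=k,interpolation=cv2.INTER_CUBIC)
    for (x,y,rs),col in models:
        for z,r in rs:
            p=proj(D,np.c_[x+r*np.cos(th),y+r*np.sin(th),np.full(60,z)])
            p=((p-[u-h,v-h]+.5)*k-.5)
            cv2.polylines(im,[p.astype(np.int32)],True,col,1)
    return im
A=((464.2,-86.8,[(0,29),(84,30)]),(0,0,255));B=((465.6,-88.2,[(0,27),(69,27.5)]),(0,200,0))
row1=np.hstack([ov(s,314,230,[A]),ov(d,340,293,[A])])
A=((500.3,313.8,[(0,29),(84,30)]),(0,0,255))
row2=np.hstack([ov(s,498,232,[A]),ov(d,145,262,[A])])
r=cv2.resize(np.vstack([row1,row2]),(600,600));cv2.imwrite("pics/ov.png",r)
```

```text
(no output)
```

View pics/ov.png

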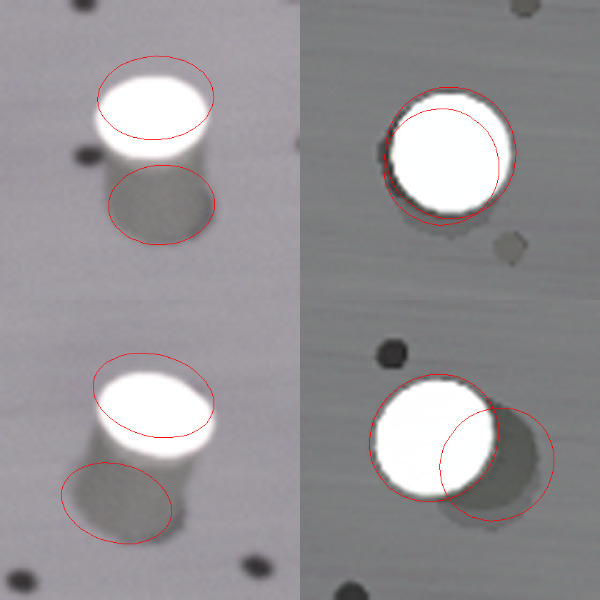

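```bash
python3 -m pendant '[{"dp":[0.304,-0.2735,-0.08],"turn":[0,0,0],"claw":0.0878},{"dp":[0.304,-0.2735,-0.08],"turn":[0,0,0],"claw":0.0878},{"dp":[0.304,-0.2735,-0.08],"turn":[0,0,0],"claw":0.0878},{"dp":[0.304,-0.2735,-0.08],"turn":[0,0,0],"claw":0.0878},{"dp":[0.304,-0.2735,-0.08],"turn":[0,0,0],"claw":0.0878},{"dp":[0.304,-0.2735,-0.08],"turn":[0,0,0],"claw":0.0878},{"dp":[0.304,-0.2735,-0.08],"turn":[0,0,0],"claw":0.0878},{"dp":[0.304,-0.2735,-0.08],"turn":[0,0,0],"claw":0.0878}]'
python3 -m pendant '[{"dp":[0,0,0],"turn":[0,0,0],"claw":0.0878},{"dp":[0,0,0],"turn":[0,0,0],"claw":0.0878}]'
python3 - <<'E'
from h import *
for n in("wrist","top"):
    d=imaging.get_image(n);cv2.imwrite(f"pics/{n}1.png",d["pixels"])
E
```

```text
t: 1.35
ee_pos: [490.9, 328.9, 145.7]
orientation: [0.503, 3.101, 0.001]
ft_force: [-0.6, -0.2, 0.7]
width: 88.0
t: 1.55
ee_pos: [490.0, 329.5, 145.6]
orientation: [-0.507, -3.1, 0.0]
ft_force: [-1.2, -0.8, 0.4]
width: 87.8
```

View pics/wrist1.png

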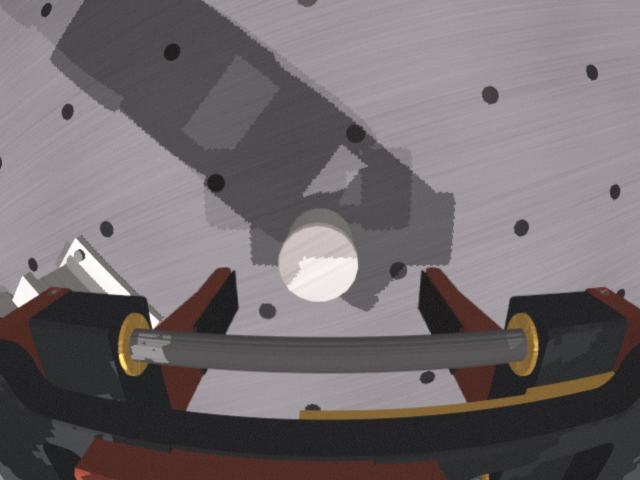

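View pics/top1.png

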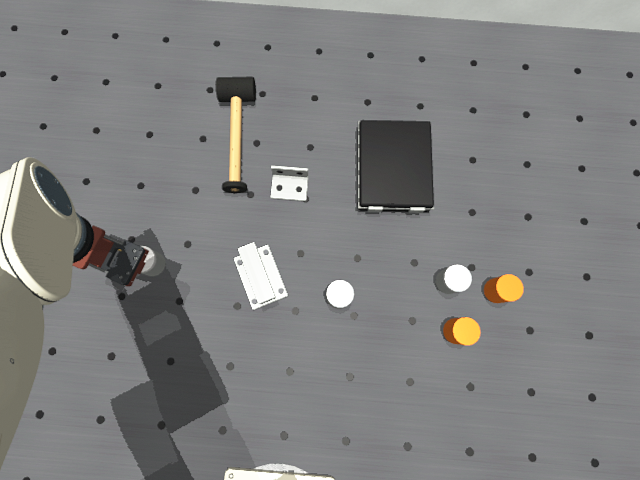

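```bash
cat >> h.py <<'E'
def fray(d,u,v):
    f=240/np.tan(np.radians(d["fov_y"]/2)); x=u-d["cx"];y=v-d["cy"];r=np.hypot(x,y);t=r/f
    c=np.array([np.sin(t)*x/r,-np.sin(t)*y/r,-np.cos(t)]); return R.from_rotvec(d["rotation"]).apply(c)
def fat(d,u,v,z):
    r=fray(d,u,v); return d["xyz"]+r*(z-d["xyz"][2])/r[2]
E
python3 - <<'E'
from h import *
d=imaging.get_image("wrist");o=ctrl.get_obs();print(o["t"],o["ee_pos"],d["xyz"])
for z in(69,84):
    print(z,[fat(d,u,v,z).round(1) for u,v in((318,262),(279,262),(358,262),(318,224),(318,300))])
E
```

```text
1.7 [488.66050102 331.32083666 146.12742331] [423.75540197 352.66566637 308.16487153]
69 [array([497.6, 321.5,  69. ]), array([489.2, 296.2,  69. ]), array([506.2, 347.3,  69. ]), array([472.6, 330. ,  69. ]), array([524.3, 312.3,  69. ])]
84 [array([493. , 323.5,  84. ]), array([485.1, 299.8,  84. ]), array([501. , 347.6,  84. ]), array([469.5, 331.4,  84. ]), array([518. , 314.9,  84. ])]
```

```bash
python3 -m pendant '[{"dp":[0.011,-0.010,0],"turn":[0,0,0],"claw":0.0878},{"dp":[0.011,-0.010,0],"turn":[0,0,0],"claw":0.0878},{"dp":[0.011,-0.010,-0.04],"turn":[0,0,0],"claw":0.0878},{"dp":[0.011,-0.010,-0.04],"turn":[0,0,0],"claw":0.0878}]'
python3 - <<'E'
from h import *
d=imaging.get_image("wrist");cv2.imwrite("pics/w2.png",d["pixels"])
E
```

```text
t: 2.1
ee_pos: [497.8, 319.0, 102.5]
orientation: [-0.502, -3.096, 0.007]
ft_force: [-0.6, -0.4, -0.5]
width: 87.6
```

View pics/w2.png

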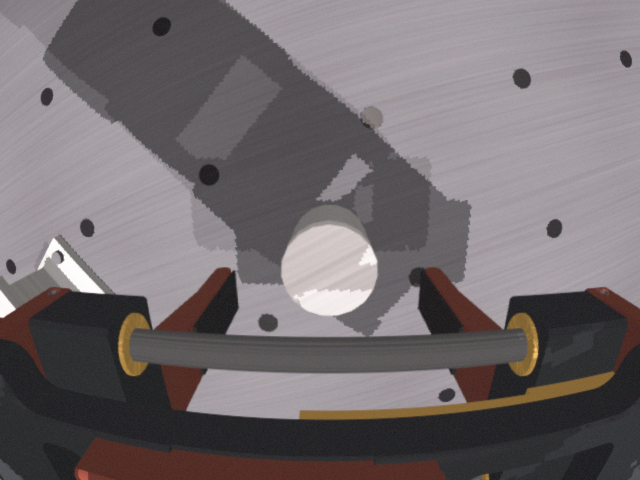

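Run:
```python
from h import *
d=imaging.get_image("wrist");o=ctrl.get_obs();print(o["t"],o["ee_pos"],o["ft_force"])
for z in(69,84):
    print(z,[fat(d,u,v,z).round(1) for u,v in((329.5,268.5),(282,268),(377.5,268))])
```

```text
2.2 [499.77237454 320.20690362 105.63784489] [0.67322871 0.45759256 0.14922023]
69 [array([500. , 320.3,  69. ]), array([491.4, 294.9,  69. ]), array([508.4, 346.2,  69. ])]
84 [array([495. , 321.9,  84. ]), array([487. , 298.5,  84. ]), array([502.8, 345.8,  84. ])]
```

```bash
python3 -m pendant '[{"dp":[0,0,-0.04],"turn":[0,0,0],"claw":0.0878},{"dp":[0,0,-0.08],"turn":[0,0,0],"claw":0.0878},{"dp":[0,0,-0.08],"turn":[0,0,0],"claw":0.0878},{"dp":[0,0,-0.08],"turn":[0,0,0],"claw":0.03},{"dp":[0,0,-0.08],"turn":[0,0,0],"claw":0.03},{"dp":[0,0,-0.08],"turn":[0,0,0],"claw":0.03},{"dp":[0,0,-0.08],"turn":[0,0,0],"claw":0.03},{"dp":[0,0,-0.08],"turn":[0,0,0],"claw":0.03}]'
```

```text
t: 3.0
ee_pos: [500.6, 319.7, 27.2]
orientation: [0.502, 3.101, -0.001]
ft_force: [-1.7, -6.0, 9.1]
width: 54.1
```

```bash
python3 -m pendant '[{"dp":[0,0,0],"turn":[0,0,0],"claw":0.03},{"dp":[0,0,0],"turn":[0,0,0],"claw":0.03}]'
python3 -m pendant '[{"dp":[0,0,0.02],"turn":[0,0,0],"claw":0.03},{"dp":[0,0,0.05],"turn":[0,0,0],"claw":0.03},{"dp":[0,0,0.05],"turn":[0,0,0],"claw":0.03},{"dp":[0,0,0.05],"turn":[0,0,0],"claw":0.03},{"dp":[0,0,0.05],"turn":[0,0,0],"claw":0.03},{"dp":[0,0,0.05],"turn":[0,0,0],"claw":0.03}]'
python3 - <<'E'
from h import *
F=[]
for i in range(5):
    s=imaging.get_image("scene");o=ctrl.get_obs();F.append(o["ft_force"]);print(o["ft_force"].round(2),o["joint_torque"].round(2),o["ee_pos"].round(1))
print(np.mean(F,0))
cv2.imwrite("pics/s3.png",s["pixels"])
E
```

```text
t: 3.2
ee_pos: [500.6, 319.7, 27.2]
orientation: [0.503, 3.101, -0.001]
ft_force: [-1.7, -5.8, 9.5]
width: 54.2
t: 3.8
ee_pos: [499.4, 319.8, 74.3]
orientation: [-0.503, -3.099, 0.003]
ft_force: [-0.0, 0.2, -7.6]
width: 54.4
[-0.25  0.21 -6.95] [ 0.000e+00 -6.002e+01 -2.170e+01  3.000e-02  8.000e-02 -0.000e+00] [499.6 319.9  74.5]
[-0.46  0.56 -7.02] [ 0.000e+00 -5.986e+01 -2.165e+01  3.000e-02  8.000e-02 -0.000e+00] [499.8 319.9  74.7]
[ 0.42 -0.4  -6.57] [-0.000e+00 -5.975e+01 -2.163e+01  3.000e-02  8.000e-02 -0.000e+00] [500.  320.   74.9]
[ 0.64 -0.06 -6.84] [ 0.000e+00 -5.968e+01 -2.164e+01  3.000e-02  8.000e-02 -0.000e+00] [500.1 320.1  75.1]
[-0.33  0.54 -6.39] [ 0.000e+00 -5.964e+01 -2.166e+01  3.000e-02  8.000e-02 -0.000e+00] [500.2 320.2  75.3]
[ 4.38655689e-03  1.67413996e-01 -6.75507945e+00]
```

View pics/s3.png

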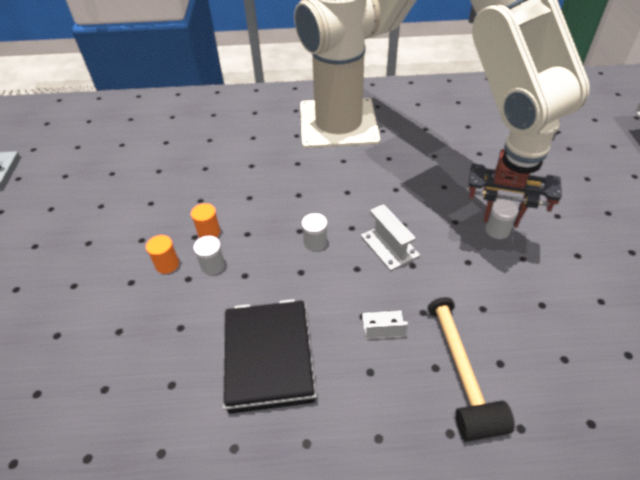

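```bash
python3 -m pendant '[{"dp":[0,0,-0.03],"turn":[0,0,0],"claw":0.03},{"dp":[0,0,-0.045],"turn":[0,0,0],"claw":0.03},{"dp":[0,0,-0.049],"turn":[0,0,0],"claw":0.03},{"dp":[0,0,-0.049],"turn":[0,0,0],"claw":0.03},{"dp":[0,0,-0.049],"turn":[0,0,0],"claw":0.03},{"dp":[0,0,-0.049],"turn":[0,0,0],"claw":0.03}]'
python3 -m pendant '[{"dp":[0,0,0],"turn":[0,0,0],"claw":0.0878},{"dp":[0,0,0],"turn":[0,0,0],"claw":0.0878},{"dp":[0,0,0],"turn":[0,0,0],"claw":0.0878},{"dp":[0,0,0],"turn":[0,0,0],"claw":0.0878}]'
```

```text
t: 4.65
ee_pos: [500.6, 320.4, 27.1]
orientation: [0.503, 3.101, 0.0]
ft_force: [1.2, 1.0, -7.4]
width: 54.5
t: 5.05
ee_pos: [500.9, 320.6, 27.3]
orientation: [0.503, 3.1, 0.001]
ft_force: [-0.2, 0.2, 0.8]
width: 83.4
```

```bash
python3 -m pendant '[{"dp":[0,0,0.05],"turn":[0,0,0],"claw":0.0878},{"dp":[0,0,0.10],"turn":[0,0,0],"claw":0.0878},{"dp":[0,-0.03,0.12],"turn":[0,0,0],"claw":0.0878},{"dp":[-0.005,-0.08,0.12],"turn":[0,0,0],"claw":0.0878},{"dp":[-0.01,-0.13,0.12],"turn":[0,0,0],"claw":0.0878},{"dp":[-0.015,-0.18,0.12],"turn":[0,0,0],"claw":0.0878},{"dp":[-0.02,-0.23,0.12],"turn":[0,0,0],"claw":0.0878},{"dp":[-0.025,-0.28,0.12],"turn":[0,0,0],"claw":0.0878}]'
python3 -m pendant '[{"dp":[-0.004,-0.05,0],"turn":[0,0,0],"claw":0.0878},{"dp":[-0.008,-0.10,0],"turn":[0,0,0],"claw":0.0878},{"dp":[-0.012,-0.13,-0.02],"turn":[0,0,0],"claw":0.0878},{"dp":[-0.012,-0.13,-0.04],"turn":[0,0,0],"claw":0.0878},{"dp":[-0.012,-0.13,-0.04],"turn":[0,0,0],"claw":0.0878},{"dp":[-0.012,-0.13,-0.04],"turn":[0,0,0],"claw":0.0878}]'
python3 - <<'E'
from h import *
d=imaging.get_image("wrist");cv2.imwrite("pics/w4.png",d["pixels"]);print(ctrl.get_obs()["ee_pos"])
E
```

```text
t: 5.85
ee_pos: [475.3, 39.9, 147.3]
orientation: [0.502, 3.1, 0.0]
ft_force: [0.3, -1.0, 0.2]
width: 87.6
t: 6.45
ee_pos: [463.5, -88.3, 107.0]
orientation: [-0.503, -3.1, -0.0]
ft_force: [-1.2, -0.3, 1.1]
width: 88.0
[464.03068891 -88.04380035 107.47599657]
```

View pics/w4.png

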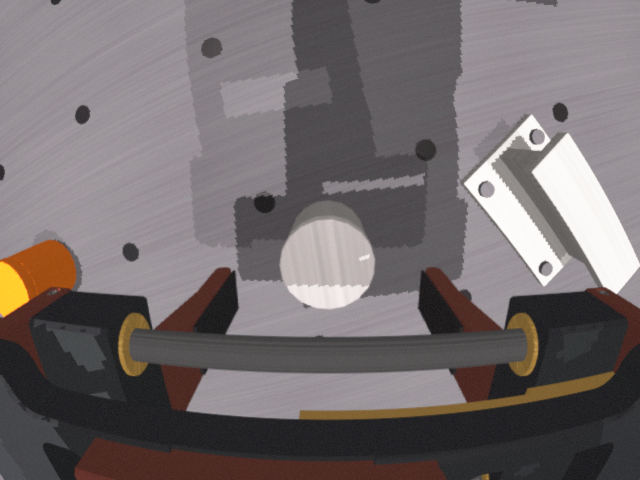

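Tin M's lid is centred at about (327,262), midway between the fingers; descend 80 mm, let the arm settle, grip and lift.

```bash
python3 -m pendant '[{"dp":[-0.002,0,-0.04],"turn":[0,0,0],"claw":0.0878},{"dp":[-0.002,0,-0.08],"turn":[0,0,0],"claw":0.0878},{"dp":[-0.002,0,-0.08],"turn":[0,0,0],"claw":0.0878},{"dp":[-0.002,0,-0.08],"turn":[0,0,0],"claw":0.0878},{"dp":[-0.002,0,-0.08],"turn":[0,0,0],"claw":0.03},{"dp":[-0.002,0,-0.08],"turn":[0,0,0],"claw":0.03},{"dp":[-0.002,0,-0.08],"turn":[0,0,0],"claw":0.03},{"dp":[-0.002,0,-0.08],"turn":[0,0,0],"claw":0.03}]'
python3 -m pendant '[{"dp":[0,0,0],"turn":[0,0,0],"claw":0.03},{"dp":[0,0,0],"turn":[0,0,0],"claw":0.03},{"dp":[0,0,0.02],"turn":[0,0,0],"claw":0.03},{"dp":[0,0,0.05],"turn":[0,0,0],"claw":0.03},{"dp":[0,0,0.05],"turn":[0,0,0],"claw":0.03},{"dp":[0,0,0.05],"turn":[0,0,0],"claw":0.03},{"dp":[0,0,0.05],"turn":[0,0,0],"claw":0.03},{"dp":[0,0,0.05],"turn":[0,0,0],"claw":0.03}]'
python3 - <<'E'
from h import *
F=[]
for i in range(5):
    s=imaging.get_image("scene");o=ctrl.get_obs();F.append(o["ft_force"])
print(np.mean(F,0),o["ee_pos"],o["joint_torque"][1:3]);cv2.imwrite("pics/s4.png",s["pixels"])
E
```

```text
t: 7.3
ee_pos: [462.2, -88.6, 27.9]
orientation: [0.503, 3.099, -0.0]
ft_force: [-0.4, -0.2, -0.5]
width: 59.5
t: 8.1
ee_pos: [460.6, -88.2, 75.7]
orientation: [-0.503, -3.099, -0.0]
ft_force: [-0.6, -2.0, -4.0]
width: 54.0
[-0.1048231   0.04335866 -3.76952621] [461.3579877  -88.36832459  76.42472912] [-45.76417923 -16.61145329]
```

```bash
python3 -m pendant '[{"dp":[0,0,-0.03],"turn":[0,0,0],"claw":0.03},{"dp":[0,0,-0.045],"turn":[0,0,0],"claw":0.03},{"dp":[0,0,-0.0495],"turn":[0,0,0],"claw":0.03},{"dp":[0,0,-0.0495],"turn":[0,0,0],"claw":0.03},{"dp":[0,0,-0.0495],"turn":[0,0,0],"claw":0.03},{"dp":[0,0,-0.0495],"turn":[0,0,0],"claw":0.03},{"dp":[0,0,-0.0495],"turn":[0,0,0],"claw":0.03}]'
python3 -m pendant '[{"dp":[0,0,0],"turn":[0,0,0],"claw":0.0878},{"dp":[0,0,0],"turn":[0,0,0],"claw":0.0878},{"dp":[0,0,0],"turn":[0,0,0],"claw":0.0878},{"dp":[0,0,0],"turn":[0,0,0],"claw":0.0878},{"dp":[0,0,0.05],"turn":[0,0,0],"claw":0.0878},{"dp":[0,0,0.1],"turn":[0,0,0],"claw":0.0878},{"dp":[0,0,0.12],"turn":[0,0,0],"claw":0.075}]'
python3 -m pendant '[{"dp":[0.01,-0.05,0],"turn":[0,0,0],"claw":0.075},{"dp":[0.02,-0.09,0],"turn":[0,0,0],"claw":0.075},{"dp":[0.03,-0.14,0],"turn":[0,0,0],"claw":0.075},{"dp":[0.04,-0.19,0],"turn":[0,0,0],"claw":0.075},{"dp":[0.05,-0.235,0],"turn":[0,0,0],"claw":0.075},{"dp":[0.052,-0.235,-0.04],"turn":[0,0,0],"claw":0.075},{"dp":[0.052,-0.235,-0.04],"turn":[0,0,0],"claw":0.075},{"dp":[0.052,-0.235,-0.04],"turn":[0,0,0],"claw":0.075}]'
python3 - <<'E'
from h import *
d=imaging.get_image("wrist");cv2.imwrite("pics/w5.png",d["pixels"]);o=ctrl.get_obs();print(o["ee_pos"],o["qpos"])
s=imaging.get_image("scene");cv2.imwrite("pics/s5.png",s["pixels"])
E
```

```text
t: 9.05
ee_pos: [461.7, -88.4, 27.5]
orientation: [0.503, 3.101, -0.0]
ft_force: [0.9, 0.7, -3.6]
width: 54.1
t: 9.75
ee_pos: [463.3, -88.8, 150.8]
orientation: [0.503, 3.096, -0.0]
ft_force: [0.3, 0.0, -0.0]
width: 82.7
t: 10.55
ee_pos: [512.4, -322.4, 106.7]
orientation: [-0.503, -3.098, -0.002]
ft_force: [0.5, -0.2, 1.1]
width: 75.2
[ 513.26363209 -322.54697874  107.79195914] [-5.80716072e-01  5.44115073e-01  1.74268387e+00  6.95167302e-05
  8.55991370e-01 -1.83044825e+00]
```

View pics/w5.png

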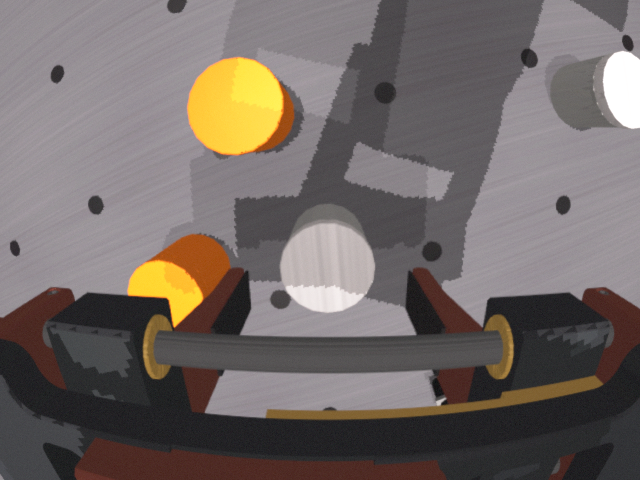

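View pics/s5.png

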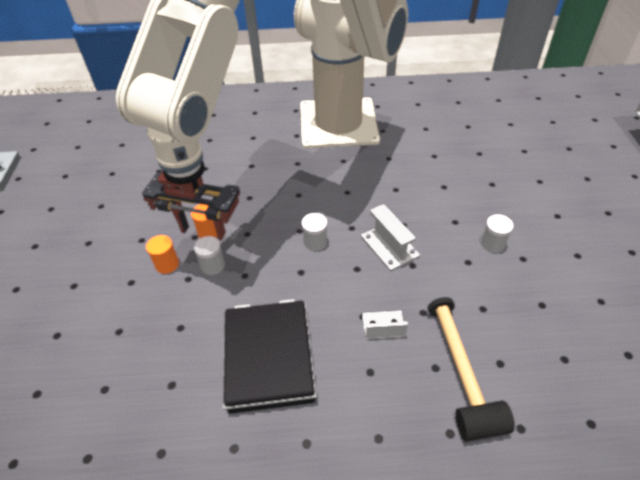

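```bash
python3 -m pendant '[{"dp":[0,0,-0.04],"turn":[0,0,0],"claw":0.075},{"dp":[0,0,-0.08],"turn":[0,0,0],"claw":0.075},{"dp":[0,0,-0.08],"turn":[0,0,0],"claw":0.075},{"dp":[0,0,-0.08],"turn":[0,0,0],"claw":0.075},{"dp":[0,0,-0.08],"turn":[0,0,0],"claw":0.03},{"dp":[0,0,-0.08],"turn":[0,0,0],"claw":0.03},{"dp":[0,0,-0.08],"turn":[0,0,0],"claw":0.03},{"dp":[0,0,-0.08],"turn":[0,0,0],"claw":0.03}]'
python3 -m pendant '[{"dp":[0,0,0],"turn":[0,0,0],"claw":0.03},{"dp":[0,0,0.04],"turn":[0,0,0],"claw":0.03},{"dp":[0,0,0.09],"turn":[0,0,0],"claw":0.03},{"dp":[0,0,0.13],"turn":[0,0,0],"claw":0.03},{"dp":[0,0,0.16],"turn":[0,0,0],"claw":0.03},{"dp":[0,0,0.16],"turn":[0,0,0],"claw":0.03},{"dp":[0,0,0.16],"turn":[0,0,0],"claw":0.03},{"dp":[0,0,0.16],"turn":[0,0,0],"claw":0.03}]'
python3 - <<'E'
from h import *
F=[]
for i in range(5):
    s=imaging.get_image("scene");o=ctrl.get_obs();F.append(o["ft_force"])
print(np.mean(F,0),o["ee_pos"],o["width"]);cv2.imwrite("pics/s6.png",s["pixels"])
E
```

```text
t: 11.45
ee_pos: [514.7, -324.0, 29.2]
orientation: [0.503, 3.098, -0.002]
ft_force: [0.6, 1.6, 7.5]
width: 54.4
t: 12.25
ee_pos: [512.5, -322.7, 185.7]
orientation: [-0.503, -3.098, -0.002]
ft_force: [0.9, -0.8, -1.9]
width: 54.7
[-0.30922423  0.41273723 -1.74853996] [ 513.08274795 -323.09375344  186.07501684] 53.93839391195807
```

View pics/s6.png

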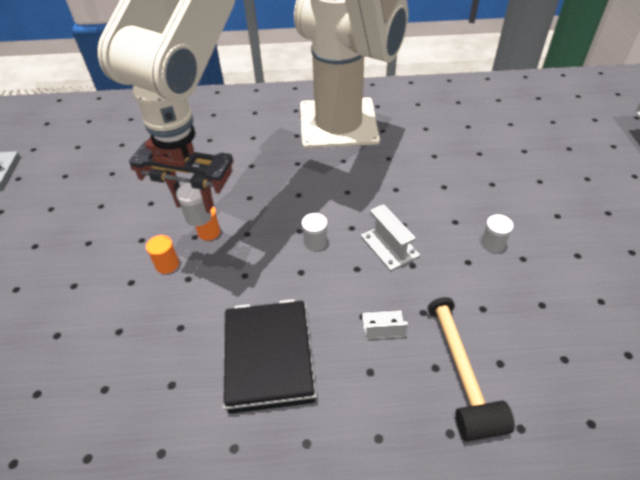

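```bash
python3 -m pendant '[{"dp":[0,0.03,0],"turn":[0,0,0],"claw":0.03},{"dp":[0,0.07,0],"turn":[0,0,0],"claw":0.03},{"dp":[-0.005,0.12,0],"turn":[0,0,0],"claw":0.03},{"dp":[-0.01,0.165,0],"turn":[0,0,0],"claw":0.03},{"dp":[-0.015,0.21,0],"turn":[0,0,0],"claw":0.03},{"dp":[-0.02,0.255,0],"turn":[0,0,0],"claw":0.03},{"dp":[-0.022,0.30,0],"turn":[0,0,0],"claw":0.03},{"dp":[-0.022,0.34,0],"turn":[0,0,0],"claw":0.03}]'
python3 -m pendant '[{"dp":[0,0.04,0],"turn":[0,0,0],"claw":0.03},{"dp":[0,0.0645,0],"turn":[0,0,0],"claw":0.03},{"dp":[0,0.0645,-0.03],"turn":[0,0,0],"claw":0.03},{"dp":[0,0.0645,-0.05],"turn":[0,0,0],"claw":0.03},{"dp":[0,0.0645,-0.05],"turn":[0,0,0],"claw":0.03},{"dp":[0,0.0645,-0.05],"turn":[0,0,0],"claw":0.03},{"dp":[0,0.0645,-0.05],"turn":[0,0,0],"claw":0.03}]'
python3 - <<'E'
from h import *
s=imaging.get_image("scene");cv2.imwrite("pics/s7.png",cv2.resize(s["pixels"][140:290,320:470],None,fx=4,fy=4));o=ctrl.get_obs();print(o["ee_pos"],o["ft_force"])
s=imaging.get_image("wrist");cv2.imwrite("pics/w7.png",s["pixels"])
E
```

```text
t: 13.3
ee_pos: [490.9, 18.5, 187.1]
orientation: [-0.503, -3.1, 0.0]
ft_force: [-0.1, -0.9, -0.8]
width: 54.6
t: 14.0
ee_pos: [492.4, 81.0, 138.2]
orientation: [0.504, 3.1, 0.001]
ft_force: [-0.2, -2.0, -1.8]
width: 54.2
[492.44008325  80.97663027 138.37643617] [ 0.14026651  1.33865068 -1.08030087]
```

View pics/s7.png

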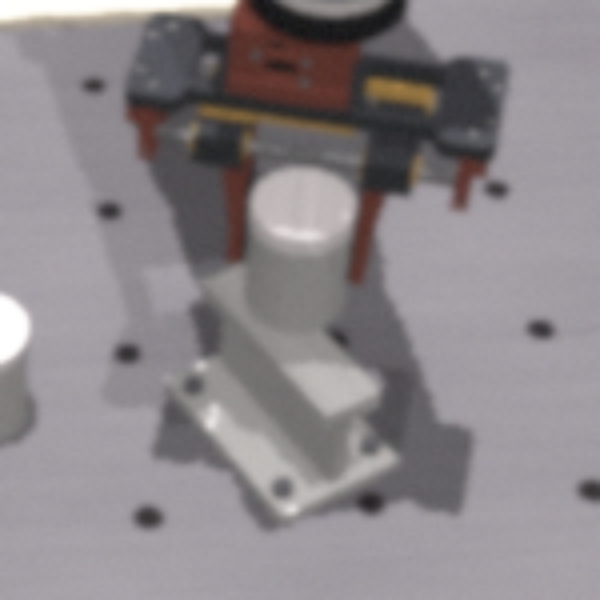

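View pics/w7.png

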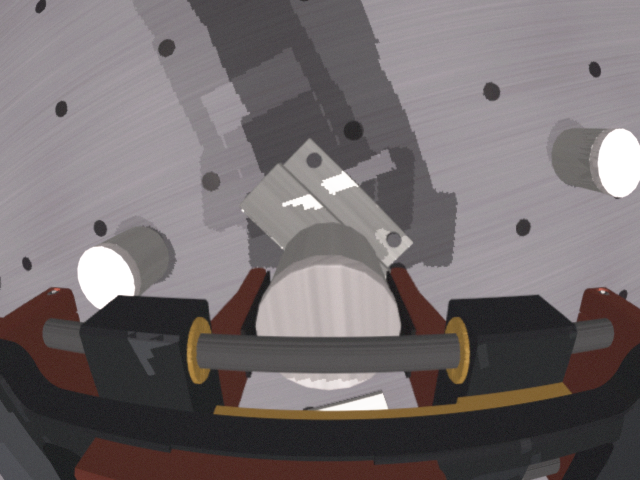

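```bash
python3 -m pendant '[{"dp":[0,0,-0.015],"turn":[0,0,0],"claw":0.03},{"dp":[0,0,-0.027],"turn":[0,0,0],"claw":0.03},{"dp":[0,0,-0.027],"turn":[0,0,0],"claw":0.03},{"dp":[0,0,-0.027],"turn":[0,0,0],"claw":0.03},{"dp":[0,0,-0.027],"turn":[0,0,0],"claw":0.03}]'
python3 -m pendant '[{"dp":[0,0,-0.001],"turn":[0,0,0],"claw":0.03},{"dp":[0,0,-0.001],"turn":[0,0,0],"claw":0.03}]'
python3 -m pendant '[{"dp":[0,0,-0.001],"turn":[0,0,0],"claw":0.03},{"dp":[0,0,-0.001],"turn":[0,0,0],"claw":0.03}]'
```

```text
t: 14.6
ee_pos: [491.8, 81.1, 110.7]
orientation: [0.503, 3.101, 0.0]
ft_force: [-0.5, 0.1, -1.1]
width: 54.7
t: 14.8
ee_pos: [491.7, 81.1, 109.6]
orientation: [0.503, 3.101, 0.0]
ft_force: [-0.3, 0.9, -2.3]
width: 54.4
t: 15.0
ee_pos: [491.8, 81.1, 108.9]
orientation: [0.503, 3.101, 0.0]
ft_force: [-1.3, 0.5, 4.6]
width: 54.1
```

Contact with the bar is felt (+4.6 N at TCP z = 109). Release.

```bash
python3 -m pendant '[{"dp":[0,0,0.0005],"turn":[0,0,0],"claw":0.0878},{"dp":[0,0,0.0005],"turn":[0,0,0],"claw":0.0878},{"dp":[0,0,0.0005],"turn":[0,0,0],"claw":0.0878},{"dp":[0,0,0.0005],"turn":[0,0,0],"claw":0.0878},{"dp":[0,0,0.0005],"turn":[0,0,0],"claw":0.0878}]'
python3 -m pendant '[{"dp":[0,0,0.03],"turn":[0,0,0],"claw":0.0878},{"dp":[0,0,0.07],"turn":[0,0,0],"claw":0.0878},{"dp":[0,0,0.12],"turn":[0,0,0],"claw":0.0878},{"dp":[0,0.04,0.12],"turn":[0,0,0],"claw":0.0878},{"dp":[0,0.09,0.12],"turn":[0,0,0],"claw":0.0878},{"dp":[0,0.14,0.12],"turn":[0,0,0],"claw":0.0878},{"dp":[0.005,0.19,0.1],"turn":[0,0,0],"claw":0.0878},{"dp":[0.008,0.24,0.06],"turn":[0,0,0],"claw":0.0878}]'
python3 -m pendant '[{"dp":[0,0,0],"turn":[0,0,0],"claw":0.0878}]'
python3 - <<'E'
from h import *
d=imaging.get_image("top");s=imaging.get_image("scene");cv2.imwrite("pics/s8.png",s["pixels"]);w=imaging.get_image("wrist");cv2.imwrite("pics/w8.png",w["pixels"])
cv2.imwrite("pics/t8.png",cv2.resize(d["pixels"][200:350,60:360],None,fx=2.6,fy=2.6))
o=ctrl.get_obs();print(o["ee_pos"])
E
```

```text
t: 15.5
ee_pos: [491.6, 81.1, 108.8]
orientation: [-0.503, -3.101, 0.0]
ft_force: [0.3, 0.3, -0.4]
width: 87.3
t: 16.3
ee_pos: [500.1, 310.2, 181.4]
orientation: [0.502, 3.097, 0.006]
ft_force: [1.3, 0.1, -0.3]
width: 87.8
t: 16.4
ee_pos: [496.8, 309.9, 176.0]
orientation: [-0.497, -3.098, 0.004]
ft_force: [0.2, -1.1, -0.8]
width: 87.6
[498.42640729 306.41843641 179.76167688]
```

View pics/s8.png

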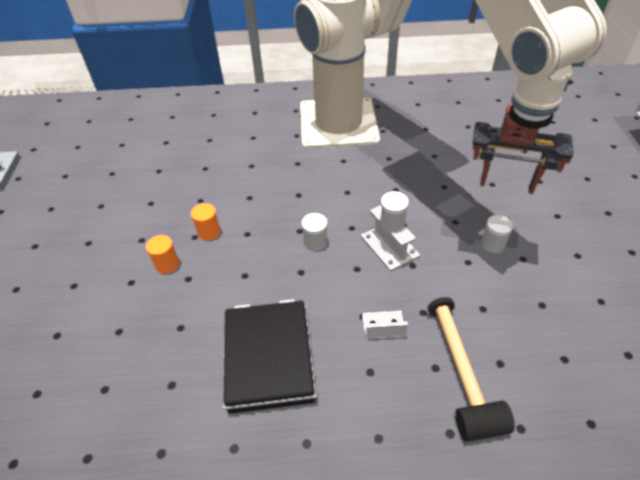

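View pics/t8.png

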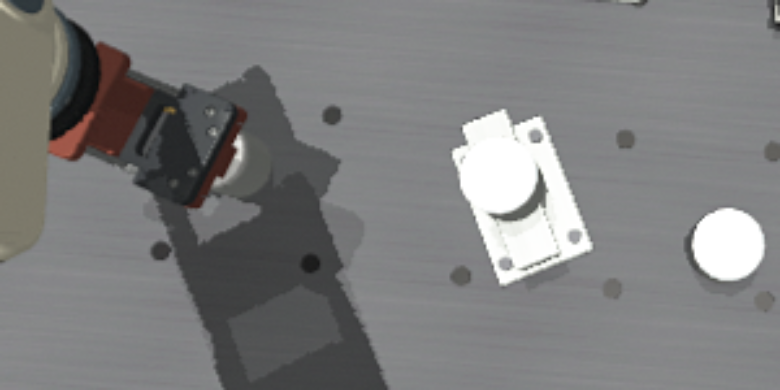

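View pics/w8.png

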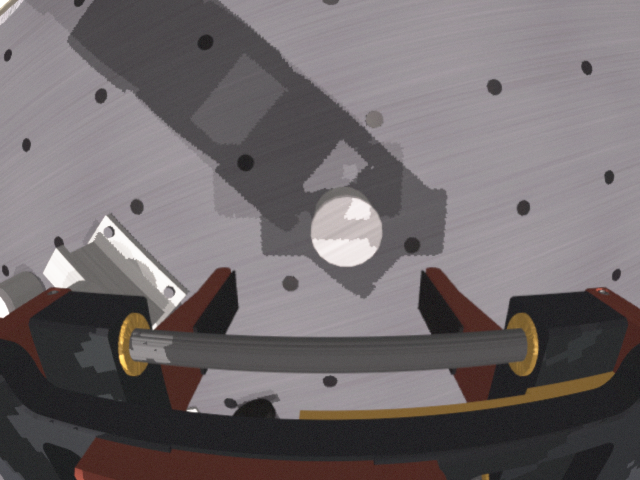

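```bash
python3 -m pendant '[{"dp":[0.002,0.012,0],"turn":[0,0,0],"claw":0.0878},{"dp":[0.002,0.012,-0.04],"turn":[0,0,0],"claw":0.0878},{"dp":[0.002,0.012,-0.07],"turn":[0,0,0],"claw":0.0878},{"dp":[0.002,0.012,-0.07],"turn":[0,0,0],"claw":0.0878},{"dp":[0.002,0.012,-0.07],"turn":[0,0,0],"claw":0.0878}]'
python3 - <<'E'
from h import *
d=imaging.get_image("top");im=d["pixels"][235:300,225:285].min(2)
print(at(d,252.3,267.7,149))
w=imaging.get_image("wrist");cv2.imwrite("pics/w9.png",w["pixels"])
o=ctrl.get_obs();print(o["ee_pos"])
E
```

```text
t: 17.05
ee_pos: [501.4, 318.6, 110.9]
orientation: [0.505, 3.1, 0.001]
ft_force: [0.3, -0.4, 0.8]
width: 87.6
[491.92895812  80.19479398 149.        ]
[502.18215106 319.33080048 112.03705132]
```

View pics/w9.png

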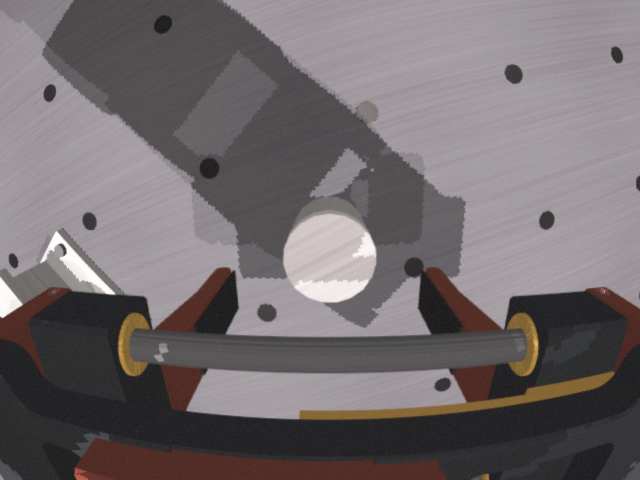

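The light tin sits at (492, 80), on the bar's centre. The heavy tin, lid at (330,257), is centred between the fingers. Grip it and lift.

```bash
python3 -m pendant '[{"dp":[0,0.001,-0.04],"turn":[0,0,0],"claw":0.0878},{"dp":[0,0.001,-0.083],"turn":[0,0,0],"claw":0.0878},{"dp":[0,0.001,-0.083],"turn":[0,0,0],"claw":0.0878},{"dp":[0,0.001,-0.083],"turn":[0,0,0],"claw":0.0878},{"dp":[0,0.001,-0.083],"turn":[0,0,0],"claw":0.03},{"dp":[0,0.001,-0.083],"turn":[0,0,0],"claw":0.03},{"dp":[0,0.001,-0.083],"turn":[0,0,0],"claw":0.03},{"dp":[0,0.001,-0.083],"turn":[0,0,0],"claw":0.03}]'
python3 -m pendant '[{"dp":[0,0,0],"turn":[0,0,0],"claw":0.03},{"dp":[0,0,0],"turn":[0,0,0],"claw":0.03},{"dp":[0,0,0],"turn":[0,0,0],"claw":0.03},{"dp":[0,0,0.02],"turn":[0,0,0],"claw":0.03},{"dp":[0,0,0.05],"turn":[0,0,0],"claw":0.03},{"dp":[0,0,0.08],"turn":[0,0,0],"claw":0.03},{"dp":[0,0,0.11],"turn":[0,0,0],"claw":0.03},{"dp":[0,0,0.14],"turn":[0,0,0],"claw":0.03}]'
python3 -m pendant '[{"dp":[0,0,0.02],"turn":[0,0,0],"claw":0.03},{"dp":[0,0,0.02],"turn":[0,0,0],"claw":0.03},{"dp":[0,0,0.02],"turn":[0,0,0],"claw":0.03},{"dp":[0,0,0.02],"turn":[0,0,0],"claw":0.03},{"dp":[0,0,0.02],"turn":[0,0,0],"claw":0.03},{"dp":[0,0,0.02],"turn":[0,0,0],"claw":0.03},{"dp":[0,0,0.02],"turn":[0,0,0],"claw":0.03}]'
python3 - <<'E'
from h import *
F=[]
for i in range(8):
    s=imaging.get_image("scene");o=ctrl.get_obs();F.append(o["ft_force"]);print(o["ee_pos"].round(2),o["width"])
print(np.mean(F,0));cv2.imwrite("pics/s10.png",s["pixels"])
d=imaging.get_image("top");cv2.imwrite("pics/t10.png",d["pixels"])
E
```

```text
t: 17.95
ee_pos: [501.3, 320.2, 28.0]
orientation: [0.503, 3.1, 0.002]
ft_force: [-0.2, -0.4, 0.2]
width: 59.5
t: 18.75
ee_pos: [499.5, 319.1, 166.6]
orientation: [-0.503, -3.099, 0.003]
ft_force: [0.1, 0.7, -7.1]
width: 54.0
t: 19.45
ee_pos: [500.4, 319.7, 186.1]
orientation: [-0.503, -3.1, 0.001]
ft_force: [-0.3, -0.2, -7.0]
width: 54.9
[500.55 319.79 186.36] 55.031481213822566
[500.59 319.82 186.53] 54.57752782733315
[500.67 319.81 186.67] 54.274785371234806
[500.69 319.85 186.78] 54.62443922893908
[500.73 319.88 186.86] 54.46841465524266
[500.74 319.87 186.91] 54.29315305429364
[500.75 319.88 186.94] 54.51159206896175
[500.75 319.89 186.94] 54.61146802183376
[-0.16519955  0.11007066 -6.59938653]
```

View pics/s10.png

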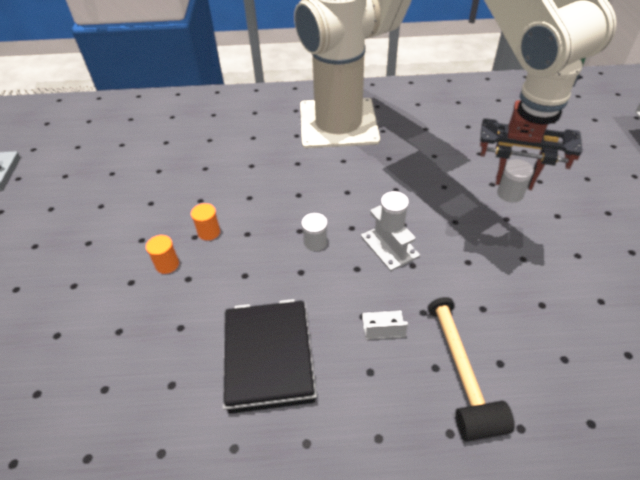

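View pics/t10.png

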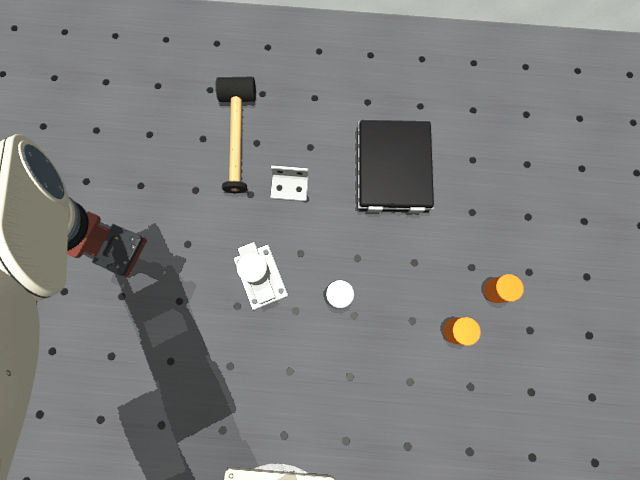

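```bash
python3 -c "
from workcell import ctrl
print(ctrl.get_obs()['ee_pos']);print(ctrl.close_job())"
```

```text
[500.72455526 319.87334318 186.94753414]
the job is handed in; nothing more can be done
None
```

I handed the job in at about 20 s of the 72 s allowed. The last checks showed every condition met, but the interface gives no verdict.

I weighed each tin by lifting it clear and reading the wrist force:

| Tin | Wrist force | Mass | Where it ended |
|---|---|---|---|
| Left | 6.6–6.8 N | about 0.68 kg, heaviest | Held in the gripper |
| Middle | 3.8 N | 0.38 kg, middle weight | Back upright on the table where it stood |
| Right | 1.75 N | 0.18 kg, lightest | Upright and released on the rest |

- **Lightest tin:** the top camera put its lid at about (492, 80) mm. I measured the centre of the bar at about (492, 81) mm.
- **Heaviest tin:** the pictures show it upright and clear of everything. Its underside is about 159 mm above the table. The tool moved less than 0.1 mm over the last few readings, and the grip width held at about 54.5 mm.
- **Bystanders:** the mallet, case and angle piece look unmoved in the top camera picture.

**Disagreement with the task text:** the tins measured smaller than stated, at about 54 mm across and 69 mm tall instead of 58–60 mm and 84 mm. Three cameras showed this, and the gripper confirmed the width. I used the measured sizes for the grasps.

The right-hand tin weighed at the top of the 0.14–0.18 kg range, but it was clearly the lightest.

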